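Tip the dowel tray to the red mark and set it level again

ROBOT

A 7-joint arm with a two-finger parallel gripper is mounted at the origin on the work surface. World frame = base frame: x ahead of the robot, y to its left, z up, the work surface at z = 0. Lengths are in m, angles in rad, forces in N, time in s.
With the tool pointing down it reaches from about 0.425 to 0.925 m from the base axis. Payload 6.8 kg.
Tool frame: the origin (TCP) lies midway between the tips of the shut fingers; the grasp point (between the pads) lies 19 mm behind it; y points along the fingers, z is the direction in which the jaws open and shut, and the axes are right-handed (so a half turn about y gives the same grasp; the last joint's range is limited). The gripper opens to 85 mm and grips with 20 to 120 N. Pads are 22 mm wide; open, the fingers measure 114 mm over their backs; the gripper's body (76 mm by 85 mm) begins 54 mm behind the grasp point. The pads swing forward as they close: fully open they stand 13 mm farther back than shut.
Start: joints at [1.208, 0.477, 0.022, 1.555, -0.011, 1.109, -0.083], TCP at [0.17, -0.653, 0.231] pointing down, gripper open.
Joint ranges: [-2.96, 2.96], [-0.34, 2.1], [-1.41, 1.46], [0.24, 2.44], [-1.37, 4.51], [0.17, 1.92], [-2.96, 2.96]. Speed limits (rad/s): [2.39, 2.39, 3.14, 3.14, 3.14, 3.14, 3.14].

INTERFACE

Orientations are given as a unit quaternion [w, x, y, z].
In Python, from station import bot gives the robot as it stands. The module is installed in compiled form; this text tells all that it offers.
- The arm moves only by the shell command python3 -m crank 'ROWS' [FORCE]. ROWS is JSON, a list of rows, each an object with "linear": the shift along the tool's x, y, z in m, a list of three; "dr": the turn, a rotation vector about the tool's x, y, z in degrees, a list of three; "hand": the gripper command: -1 is shut, 1 is fully open, values between are in proportion. A call has 1 to 10 rows; each row is the pose to reach, as a shift and turn from the pose commanded when the call began, along the tool's axes at that moment; what a row does not reach only later rows make up. A row lasts 1/12 s, in which the tool goes at most 41.7 mm and 7.16 degrees, less where a joint would pass 70% of its speed; a pose out of reach is approached as far as the arm can. A call with a gripper value outside its range is refused whole. The fingers move at their own pace and stop on an object; FORCE is the grip in N (left out, the last holds). Time passes only in rows, so rows that repeat a pose let the fingers close. It gives the time, the measured TCP pose, the force and the opening at its end, in the units of the state.
- bot.get_obs(): the state, without advancing time (a new reading comes with each control period).
- bot.read_camera(name): name is "side" or "top"; returns the picture (480x640x3 uint8, blue, green, red); there is no depth.
- bot.camera_params(name): a dict with "K" (3x3 intrinsics, pixels), "R" (3x3) and "t" (3): a world point X has camera coordinates R X + t. Camera axes: x right, y down, z forward; pixel columns grow to the right and rows downward; lengths in m; the calibration is good to about 2 mm. A picture is of the moment at which its call begins. camera_params takes no time and is no camera call.
- bot.hand_in(): hands the job in, once; it reports no verdict.
Trained networks look in the newest picture that a camera, given by its name, has taken for a name from the list of things; names that differ only in an ending like _2 or _b are one class to them, and where a whole thing is asked for, a point or a joint stands for the part that bears it (a point fixed in the world has none). Each returns a list of dicts, best first, with "score" (0 to 1); they miss things now and then, are a little off and sometimes report something else, mostly with a low value. They report only what shows in the picture. A call takes as long as a camera call. They do not tell look-alikes from the thing itself.
- bot.search_frame(camera, target): "extent" ([left, top, right, bottom] in pixels, round what is visible of it).
- bot.cut_out(camera, target): "pixels" (480x640 bool, what is visible of it) and "extent" ([left, top, right, bottom] in pixels, round what is visible of it).
- bot.place_of(camera, target): "xy" ([column, row] in pixels: a listed point, or the origin of a listed thing).
The state is a dict: "t": time; "q": joint angles; "joint_vel": joint speeds; "joint_torque": joint torques, N m; "eef_pos": TCP position; "tool_rot": TCP orientation; "contact_force": force on the tool from outside, world axes, zero at the start; "torque": the same for the moment, N m; "gripper_width": opening from 0.0 (shut) to 1.0 (fully open).
Only numpy, scipy, OpenCV 4.12 (cv2) and the standard library are available. Lean on these libraries where they do the work, as an engineer would, in place of code of your own. Each camera call takes 0.05 s, during which the arm holds its last target. There are 200 camera calls.

TASK

Take the blue tipping tray by its orange handle and tip it until its black pointer stands at the red mark on the dial; hold it there for a second, without swinging well past the mark, so that all three wooden dowels roll out into the grey bin. Then swing the tray back until the pointer is at the green level mark, and let go. Do not shift the red mark, and leave the chisel and the carved block beside the stand where they lie.

Things in the scene. Friction and masses are not known exactly. Their poses are not given: they have to be found in the camera images.
- stand: Fixed plywood stand, base plate 190 mm (x) by 410 mm (y, from -280 to +130), 12 mm thick; origin on the table under the hinge; x along the hinge axis, z up. Its place and yaw differ each time. Two wooden cheeks (x = +-66 mm, 177 mm high) carry the tray. A white dial disc (radius 82 mm, x = +72 to +76 mm, centred on the hinge axis) has a fixed green level tab at its top and a red tab elsewhere on its rim.
- hinge (a point): Point on the tray's hinge axis midway between the cheeks, 160 mm above the table; its axes are the stand's, and the hinge axis is its x axis.
- tray (a joint): Tilt of the blue sheet-metal tray (97 mm along the hinge, 182 mm across it, side walls 70 mm tall from 45 mm below to 25 mm above the hinge; 0.5 kg), rad: 0 = level, positive tips the open -y side down over the bin and lifts the handle on the +y side (right-handed about the stand's x). Range -0.25 to 1.05. The hinge is stiff (friction about 0.4 N m): the tray stays where it is left. Its floor slopes back 0.14 rad, so the dowels stay in when level.
- tray_handle (a point): Middle of the tray's orange handle: a round bar 14 mm thick and 90 mm long, parallel to the hinge axis, on two steel arms at its ends. It moves with the tray; when level it is at (0, +135, +50) mm from hinge in the stand's axes, 25 mm above the tray's walls and 40 mm clear outside the back wall. To be pinched from above, fingers closing across the bar. The point's axes are the tray's.
- pointer (a point): Point on the tray's black pointer (6 mm wide, 115 mm long, outside the dial at x = +86 mm), 100 mm from the hinge axis. It stands straight up when the tray is level and leans to the stand's -y as the tray tips.
- red_mark (a point): Point on the red tab (12 mm wide, 30 mm long along the radius, 24 mm deep along the hinge axis) on the dial's rim, 100 mm from the hinge axis at x = +77 mm: where the pointer must be brought. Its z axis points along the radius. The tab can be shifted by a knock.
- mark (a joint): Angle of the red mark from the green (upright) one, rad, towards the stand's -y: the tray's joint value when the pointer stands at the red mark. Differs each time, 0.45 to 0.75.
- bin_in (a point): Centre of the inner floor of the grey bin fixed to the stand (outside 140 mm in x, 220 mm in y; walls 55 mm tall, the outer one 100 mm), under the tray's open side; axes as the stand's.
- dowel1: Beech dowel, 24 mm thick and 70 mm long, 18 to 31 g, origin at its centre, x along its length; starts lying in the tray parallel to the hinge.
- dowel2: Beech dowel, 24 mm thick and 70 mm long, 18 to 31 g, origin at its centre, x along its length; starts lying in the tray parallel to the hinge.
- dowel3: Beech dowel, 24 mm thick and 70 mm long, 18 to 31 g, origin at its centre, x along its length; starts lying in the tray parallel to the hinge.
- chisel: Bystander: slim hand tool with a blue handle lying on the bench on the robot's side of the stand.
- carving: Bystander: carved pale wood block, 45 x 130 x 30 mm, lying on the bench on the handle side of the stand.
There are look-alikes about, which are no part of the job. Leave any purple look-alike of the dowel3 alone. What is shaped like the dowel1 but purple or turquoise is not meant.

How it is judged:
On the way:
1. the pointer is held at the red mark (within 5 degrees) for 0.8 s (y of pointer in the frame of red_mark between -0.009 and 0.009 m), for 0.8 s.
At the end, for the whole second after the job is handed in: The tray is level within 0.08 rad (4.5 degrees) and still, and all three dowels lie at rest in the grey bin (centres inside its walls and less than 45 mm above its floor) (value of joint tray between -0.08 and 0.08 rad and velocity of joint tray between -0.05 and 0.05 rad/s and x of dowel1 in the frame of bin_in between -0.068 and 0.068 m and y of dowel1 in the frame of bin_in between -0.108 and 0.108 m and z of dowel1 in the frame of bin_in between 0 and 0.045 m and linear speed of each of dowel1, dowel2, dowel3 below 0.05 m/s and x of dowel2 in the frame of bin_in between -0.068 and 0.068 m and y of dowel2 in the frame of bin_in between -0.108 and 0.108 m and z of dowel2 in the frame of bin_in between 0 and 0.045 m and x of dowel3 in the frame of bin_in between -0.068 and 0.068 m and y of dowel3 in the frame of bin_in between -0.108 and 0.108 m and z of dowel3 in the frame of bin_in between 0 and 0.045 m); the robot touches nothing.
It fails at once if the pointer swings more than about 13 degrees past the red mark (y of pointer in the frame of red_mark below -0.0227978 m).
It fails at once if the red mark is shifted by more than 15 mm on the stand (distance of red_mark from where it was at the start of the episode above 0.015 m).
It fails at once if the chisel is moved by more than 50 mm (distance of chisel from where it was at the start of the episode above 0.05 m).
It fails at once if the carved block is moved by more than 50 mm (distance of carving from where it was at the start of the episode above 0.05 m).
It also fails if it takes over 48 s, if anything falls off the work surface, if the arm or the gripper's body presses on something with over 40 N, if the wrist force passes 120 N, or if a joint passes its speed limit or range.

## Working session

There is one attempt and no reset: what is moved stays moved. The work goes in short steps, Python scripts to look and compute and a shell command to move; the robot and the scene stay as the last step left them, time stands still between calls to the robot, and variables do not carry over. Pictures are saved under pics/ and viewed, about 8 in all and at most 12, crops included, and the job is handed in when it is done.

```bash
mkdir -p pics; python3 - <<'E'
from station import bot
import cv2,numpy as np
for c in("side","top"):
    im=bot.read_camera(c); cv2.imwrite(f"pics/{c}0.png",im)
    p=bot.camera_params(c); print(c,p["K"].tolist(),np.round(p["R"],4).tolist(),np.round(p["t"],4).tolist())
    for n in("hinge","tray_handle","pointer","red_mark","bin_in","dowel1","carving","chisel","stand"):
        print(n,[(np.round(d["xy"],1).tolist(),round(d["score"],2)) for d in bot.place_of(c,n)[:4]])
s=bot.get_obs();print(s)
E
```

```text
side [[541.7260325661636, 0.0, 314.2194360239101], [0.0, 541.7260325661636, 233.35041835568518], [0.0, 0.0, 1.0]] [[0.9607, -0.2776, -0.0039], [-0.2077, -0.7093, -0.6736], [0.1842, 0.6479, -0.7391]] [-0.5552, 0.2777, 1.0304]
hinge [([340.3, 308.5], 0.63)]
tray_handle [([295.0, 243.0], 0.82)]
pointer [([380.9, 248.6], 0.85), ([248.5, 273.0], 0.17)]
red_mark [([400.0, 281.4], 0.59)]
bin_in [([388.7, 410.6], 0.91), ([326.0, 296.2], 0.35)]
dowel1 [([329.7, 299.4], 0.96), ([207.6, 415.1], 0.89), ([324.3, 294.4], 0.87), ([447.2, 307.2], 0.71)]
carving [([251.5, 272.1], 0.97)]
chisel [([273.4, 400.3], 0.61)]
stand [([338.0, 349.4], 0.95)]
top [[502.14945056856675, 0.0, 315.6215096623645], [0.0, 502.14945056856675, 240.34001404774017], [0.0, 0.0, 1.0]] [[-0.0128, -0.9998, -0.0158], [-0.9982, 0.0138, -0.0587], [0.0589, 0.015, -0.9982]] [0.0915, 0.5871, 1.0336]
hinge [([424.3, 232.3], 0.63), ([450.8, 172.2], 0.41)]
tray_handle [([355.0, 254.0], 0.63)]
pointer [([419.6, 178.6], 0.61)]
red_mark [([449.4, 172.1], 0.8), ([396.1, 240.6], 0.74), ([418.4, 179.4], 0.41)]
bin_in [([482.0, 210.1], 0.66)
[... 210 characters left out ...]
234.5], 0.57)]
{'t': 1.0, 'q': array([ 1.20786956,  0.47699312,  0.02239457,  1.55540684, -0.01147998,
        1.10931971, -0.08308286]), 'joint_vel': array([ 0.00131505,  0.00144928, -0.00062107, -0.00119613,  0.0018605 ,
       -0.00096194,  0.00053754]), 'joint_torque': array([ 6.17527112e-04, -5.96327412e+01,  1.60692763e+00, -2.81548584e+01,
        1.25623398e-02,  1.63853874e-03, -2.17546830e-05]), 'eef_pos': array([ 0.17015759, -0.65320822,  0.23130953]), 'tool_rot': array([-0.08985419,  0.0898552 , -0.7013738 ,  0.70137513]), 'contact_force': array([-0.41278146,  0.3738716 , -0.47324497]), 'torque': array([ 0.0120543 , -0.00758916, -0.00560832]), 'gripper_width': 1.0003851212941823}
```

View pics/side0.png

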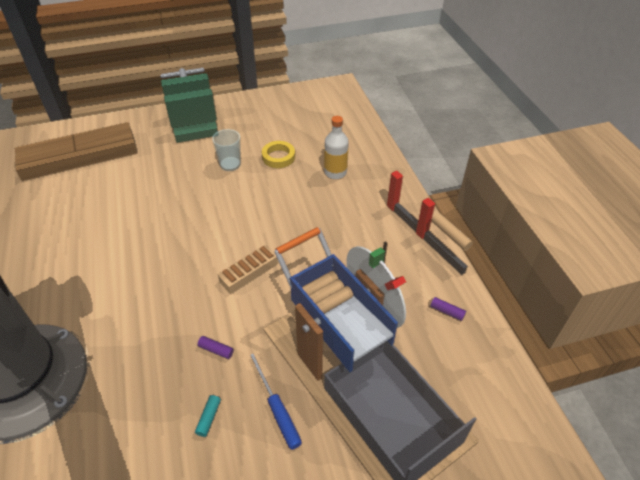

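View pics/top0.png

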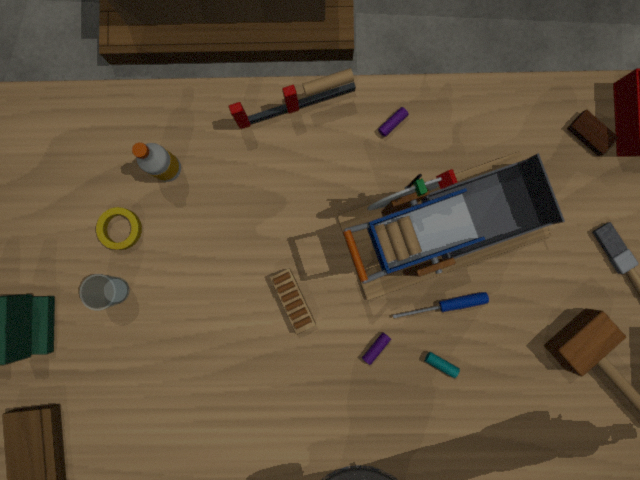

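```bash
cat > h.py <<'E'
from station import bot
import numpy as np
from scipy.optimize import least_squares
from scipy.spatial.transform import Rotation as Ro
P={c:{k:np.array(v) for k,v in bot.camera_params(c).items()} for c in("side","top")}
def proj(c,X):
    x=P[c]["K"]@(P[c]["R"]@np.asarray(X)+P[c]["t"]); return x[:2]/x[2]
def w(p,v):  # stand -> world
    c,s=np.cos(p[2]),np.sin(p[2]); return np.array([p[0]+c*v[0]-s*v[1],p[1]+s*v[0]+c*v[1],v[2]])
def rot(a,y,z): # about x through hinge
    return y*np.cos(a)-z*np.sin(a), .16+y*np.sin(a)+z*np.cos(a)
def handle(p,a): return w(p,(0,*rot(a,.135,.05)))
def pointer(p,a): return w(p,(.086,*rot(a,0,.1)))
def mark(p,a): return w(p,(.077,*rot(a,0,.1)))
def tool():
    s=bot.get_obs(); q=s["tool_rot"]; return s,Ro.from_quat([q[1],q[2],q[3],q[0]])
E
python3 - <<'E'
from h import *
O=[("side",(340.3,308.5),lambda p:w(p,(0,0,.16))),("side",(295,243),lambda p:handle(p,p[3])),("side",(380.9,248.6),lambda p:pointer(p,p[3])),
("side",(400,281.4),lambda p:mark(p,p[4])),("side",(338,349.4),lambda p:w(p,(0,0,0))),
("top",(424.3,232.3),lambda p:w(p,(0,0,.16))),("top",(355,254),lambda p:handle(p,p[3])),("top",(419.6,178.6),lambda p:pointer(p,p[3])),("top",(449.4,172.1),lambda p:mark(p,p[4]))]
f=lambda p:np.concatenate([proj(c,F(p))-u for c,u,F in O])
best=min((least_squares(f,[.6,-.2,y,0,.6],loss="soft_l1") for y in(-1.5,0,1.5,3)),key=lambda r:r.cost)
p=best.x;print(p.round(4),best.cost);print(f(p).reshape(-1,2).round(1).tolist())
print(handle(p,p[3]))
s,R=tool();print(R.as_matrix().round(3))
E
```

```text
[ 0.5916 -0.1163  0.3214 -0.0277  0.6095] 12.42589766206846
[[-0.4, -0.9], [1.3, -1.1], [1.3, -0.7], [0.4, -1.0], [-0.6, 4.8], [0.7, 0.0], [0.4, 2.5], [-1.9, -0.4], [2.4, 1.3]]
[0.54855975 0.01306784 0.20623872]
[[-0.968 -0.     0.252]
 [-0.252 -0.    -0.968]
 [ 0.    -1.     0.   ]]
```

The three beech dowels are in the tray: side view (325,293), top view (396,240). The purple dowels at side (215,347) and (447,308) and the turquoise one at (207,415) are on the bench, so they're look-alikes. The orange handle is at side (299,241) and top (355,255). The red tab, at side (396,283), gives a mark angle of about 0.61 rad. Next I lift and move over the handle.

```bash
python3 -m crank '[{"linear":[0,-0.04,0],"dr":[0,0,0],"hand":1},{"linear":[-0.02,-0.08,-0.02],"dr":[0,0,0],"hand":1},{"linear":[-0.045,-0.09,-0.045],"dr":[0,0,0],"hand":0.5},{"linear":[-0.07,-0.09,-0.07],"dr":[0,0,0],"hand":0},{"linear":[-0.1,-0.09,-0.1],"dr":[0,0,0],"hand":0},{"linear":[-0.128,-0.09,-0.128],"dr":[0,0,0],"hand":0},{"linear":[-0.156,-0.09,-0.156],"dr":[0,0,0],"hand":0},{"linear":[-0.184,-0.09,-0.184],"dr":[0,0,0],"hand":0},{"linear":[-0.212,-0.09,-0.212],"dr":[0,0,0],"hand":0},{"linear":[-0.24,-0.09,-0.24],"dr":[0,0,0],"hand":0}]' 40
python3 -m crank '[{"linear":[-0.028,0,-0.028],"dr":[0,-1,0],"hand":0},{"linear":[-0.056,0,-0.056],"dr":[0,-2,0],"hand":0},{"linear":[-0.084,0,-0.084],"dr":[0,-3,0],"hand":0},{"linear":[-0.112,0,-0.112],"dr":[0,-3.9,0],"hand":0},{"linear":[-0.14,0,-0.14],"dr":[0,-3.9,0],"hand":0},{"linear":[-0.168,0,-0.168],"dr":[0,-3.9,0],"hand":0},{"linear":[-0.196,0,-0.196],"dr":[0,-3.9,0],"hand":0},{"linear":[-0.224,0,-0.224],"dr":[0,-3.9,0],"hand":0},{"linear":[-0.25,0,-0.25],"dr":[0,-3.9,0],"hand":0},{"linear":[-0.27,0,-0.275],"dr":[0,-3.9,0],"hand":0}]'
```

```text
t: 1.83
eef_pos: [0.3425, -0.3587, 0.3216]
tool_rot: [-0.09, 0.09, -0.701, 0.702]
contact_force: [1.3, -0.4, 0.2]
gripper_width: 0.501
t: 2.67
eef_pos: [0.5351, -0.0239, 0.3215]
tool_rot: [0.114, -0.114, 0.698, -0.698]
contact_force: [-0.1, 0.4, -0.1]
gripper_width: 0.5
```

```bash
python3 - <<'E'
from h import *
import cv2
im=bot.read_camera("side");cv2.imwrite("pics/s1.png",cv2.resize(im[150:390,180:500],None,fx=2.4,fy=2.4))
s,R=tool();print(s["eef_pos"],s["gripper_width"],R.as_matrix().round(3))
p=[.5916,-.1163,.3214]
for a in(-.028,0):
    H=handle(p,a);print(H,R.inv().apply(H-s["eef_pos"]).round(4))
print([(d["xy"],d["score"]) for d in bot.place_of("side","tray_handle")])
E
```

```text
[ 0.53657352 -0.01670258  0.32173031] 0.49666028029719805 [[-0.945  0.003  0.326]
 [-0.326  0.005 -0.945]
 [-0.004 -1.    -0.004]]
[0.54852867 0.01306513 0.2062009 ] [-0.0205  0.1157 -0.0238]
[0.54895415 0.0117872  0.21      ] [-0.0205  0.1119 -0.0225]
[([295.6, 240.6], 0.89), ([382.8, 248.6], 0.7)]
```

View pics/s1.png

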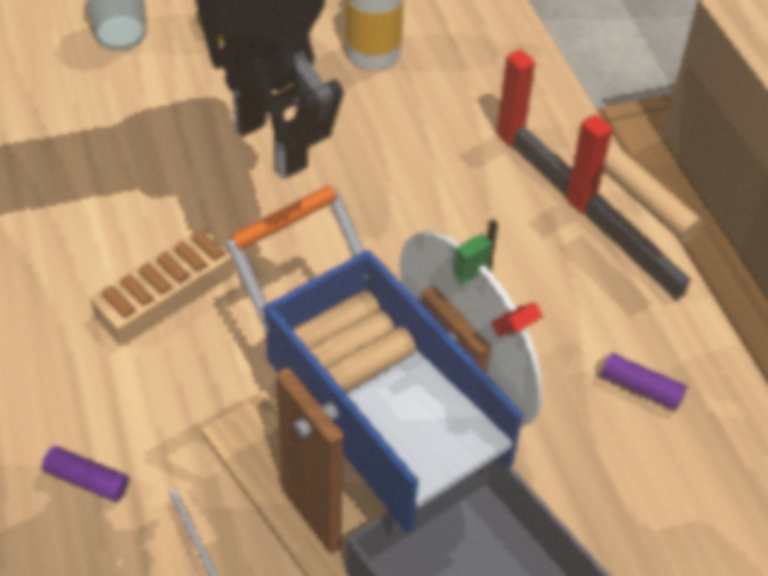

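The handle is clear, with its centre at about (298,241) in the full side picture. The gripper sits above and behind it, so I align, descend and grip.

```bash
python3 -m crank '[{"linear":[-0.02,0.02,-0.023],"dr":[0,0,0],"hand":0},{"linear":[-0.02,0.05,-0.023],"dr":[0,0,0],"hand":0},{"linear":[-0.02,0.08,-0.023],"dr":[0,0,0],"hand":0},{"linear":[-0.02,0.105,-0.023],"dr":[0,0,0],"hand":0},{"linear":[-0.02,0.12,-0.023],"dr":[0,0,0],"hand":0},{"linear":[-0.02,0.128,-0.023],"dr":[0,0,0],"hand":0},{"linear":[-0.02,0.128,-0.023],"dr":[0,0,0],"hand":0}]'
python3 - <<'E'
from station import bot
import cv2
im=bot.read_camera("side");cv2.imwrite("pics/s2.png",cv2.resize(im[150:390,180:500],None,fx=2.4,fy=2.4))
E
```

```text
t: 3.35
eef_pos: [0.5444, 0.0011, 0.1917]
tool_rot: [0.112, -0.115, 0.698, -0.698]
contact_force: [-0.1, 1.2, 0.5]
gripper_width: 0.497
```

View pics/s2.png

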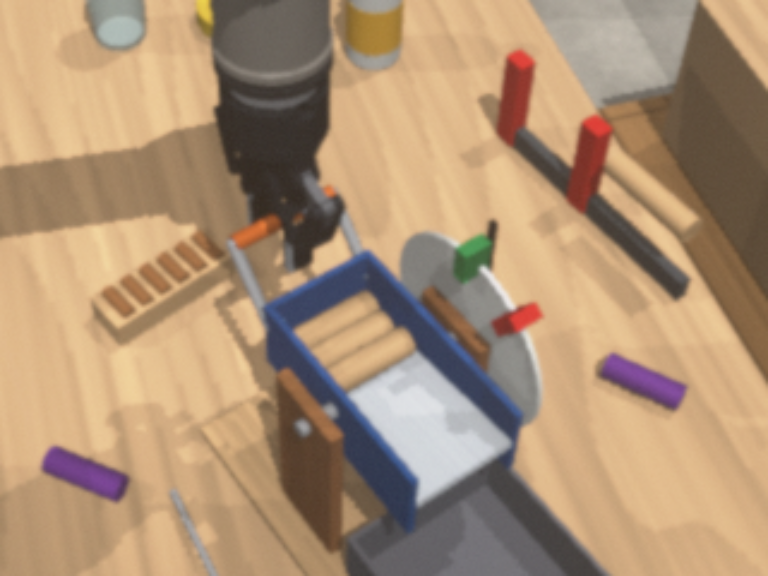

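```bash
python3 -m crank '[{"linear":[0,0,0],"dr":[0,0,0],"hand":0}]'; python3 - <<'E'
from h import *
s,R=tool();H=handle([.5916,-.1163,.3214],-.01);print(s["eef_pos"],R.inv().apply(H-s["eef_pos"]).round(4),R.as_matrix().round(3).tolist())
E
```

```text
t: 3.48
eef_pos: [0.5463, 0.0017, 0.1945]
tool_rot: [-0.114, 0.113, -0.698, 0.698]
contact_force: [0.1, 0.5, -0.7]
gripper_width: 0.497
[0.5463377  0.00167852 0.19450585] [-0.0057 -0.0141 -0.0092] [[-0.948, 0.002, 0.317], [-0.317, -0.0, -0.948], [-0.002, -1.0, 0.001]]
```

The jaws are 9 mm off the bar's centre, so I correct that and then close.

```bash
python3 -m crank '[{"linear":[-0.004,0.002,-0.009],"dr":[0,0,0],"hand":0},{"linear":[-0.004,0.002,-0.009],"dr":[0,0,0],"hand":0},{"linear":[-0.004,0.002,-0.009],"dr":[0,0,0],"hand":-0.5},{"linear":[-0.004,0.002,-0.009],"dr":[0,0,0],"hand":-1},{"linear":[-0.004,0.002,-0.009],"dr":[0,0,0],"hand":-1},{"linear":[-0.004,0.002,-0.009],"dr":[0,0,0],"hand":-1},{"linear":[-0.004,0.002,-0.009],"dr":[0,0,0],"hand":-1},{"linear":[-0.004,0.002,-0.009],"dr":[0,0,0],"hand":-1}]' 50
python3 - <<'E'
from h import *
p=[.5916,-.1163,.3214]
s,R=tool();print(s["eef_pos"],s["gripper_width"],s["contact_force"])
H0=handle(p,0)
for a in(.15,.3,.45,.55,.61,.65): print(a,R.inv().apply(handle(p,a)-H0).round(4))
E
```

```text
t: 4.15
eef_pos: [0.5468, 0.0116, 0.1916]
tool_rot: [-0.114, 0.113, -0.698, 0.698]
contact_force: [-0.4, -0.7, 1.9]
gripper_width: 0.146
[0.54675177 0.01161597 0.19160248] 0.14596876006338982 [-0.41447031 -0.69692692  1.92169809]
0.15 [-0.     -0.0196  0.009 ]
0.3 [ 0.     -0.0377  0.0208]
0.45 [ 0.     -0.0537  0.0352]
0.55 [ 0.     -0.0632  0.0461]
0.61 [ 0.     -0.0683  0.053 ]
0.65 [ 0.     -0.0715  0.0578]
```

The bar is gripped: the opening is about 12–14 mm. I tip to about 0.5 rad along the arc, then measure.

```bash
python3 -m crank '[{"linear":[0,-0.0068,0.0027],"dr":[0,0,0],"hand":-1},{"linear":[0,-0.0134,0.0058],"dr":[0,0,0],"hand":-1},{"linear":[0,-0.0196,0.009],"dr":[0,0,0],"hand":-1},{"linear":[0,-0.026,0.0128],"dr":[0,0,0],"hand":-1},{"linear":[0,-0.0318,0.0166],"dr":[0,0,0],"hand":-1},{"linear":[0,-0.0377,0.0208],"dr":[0,0,0],"hand":-1},{"linear":[0,-0.043,0.0255],"dr":[0,0,0],"hand":-1},{"linear":[0,-0.0485,0.0302],"dr":[0,0,0],"hand":-1},{"linear":[0,-0.0537,0.0352],"dr":[0,0,0],"hand":-1},{"linear":[0,-0.0585,0.0405],"dr":[0,0,0],"hand":-1}]'
cat > m.py <<'E'
import sys,cv2
from h import *
p=[.5916,-.1163,.3214]
s,R=tool();print(s["eef_pos"],s["gripper_width"],s["contact_force"].round(1))
r=s["eef_pos"]+[0,0,.017]-w(p,(0,0,.16));y=-np.sin(p[2])*r[0]+np.cos(p[2])*r[1]
print("tcp angle",np.arctan2(r[2],y)-np.arctan2(.05,.135), "rad",np.hypot(r[2],y))
im=bot.read_camera("side");cv2.imwrite(sys.argv[1],cv2.resize(im[150:390,180:500],None,fx=2.4,fy=2.4))
bot.read_camera("top")
for c in("side","top"):
  for n,F in(("pointer",pointer),("red_mark",mark)):
    for d in bot.place_of(c,n)[:2]:
      g=np.arange(-.25,1,.005);e=[np.linalg.norm(proj(c,F(p,a))-d["xy"]) for a in g];i=np.argmin(e)
      print(c,n,np.round(d["xy"],1),round(d["score"],2),"angle",g[i].round(3),"miss",round(e[i],1))
E
python3 m.py pics/s3.png
```

```text
t: 4.98
eef_pos: [0.5588, -0.0242, 0.251]
tool_rot: [0.114, -0.115, 0.699, -0.697]
contact_force: [-1.3, 7.9, -0.3]
gripper_width: 0.138
[ 0.5587686  -0.02422408  0.25099996] 0.13790407622457423 [-1.3  7.9 -0.3]
tcp angle 0.4805586463270848 rad 0.14565578056058834
side pointer [401.5 271.8] 0.82 angle 0.5 miss 0.3
top pointer [442.7 168.1] 0.55 angle 0.45 miss 2.1
top red_mark [449.2 171. ] 0.49 angle 0.56 miss 3.0
```

View pics/s3.png

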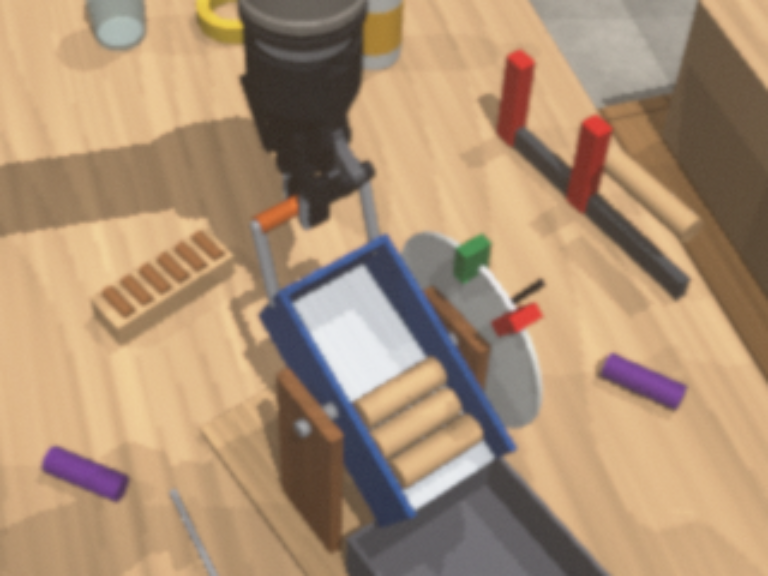

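The dowels are rolling out. The pointer (crop 530,292) is just short of the red tab (518,320), reading 0.50 against about 0.60. I move the rest of the way and hold.

```bash
python3 -m crank '[{"linear":[0,-0.005,0.0055],"dr":[0,0,0],"hand":-1},{"linear":[0,-0.0092,0.0112],"dr":[0,0,0],"hand":-1},{"linear":[0,-0.0092,0.0112],"dr":[0,0,0],"hand":-1},{"linear":[0,-0.0092,0.0112],"dr":[0,0,0],"hand":-1}]'
python3 m.py pics/s4.png
```

```text
t: 5.62
eef_pos: [0.5626, -0.0353, 0.2611]
tool_rot: [0.114, -0.114, 0.699, -0.697]
contact_force: [-3.8, 6.8, 8.1]
gripper_width: 0.142
[ 0.56255167 -0.03530277  0.26114659] 0.14241201507299753 [-3.8  6.8  8.1]
tcp angle 0.5867347822103647 rad 0.1461474398123453
side pointer [402.5 276.7] 0.97 angle 0.575 miss 1.3
side red_mark [336.8 351.7] 0.63 angle 0.995 miss 88.2
side red_mark [250.7 270.6] 0.62 angle -0.25 miss 122.0
top pointer [447.7 167.9] 0.83 angle 0.56 miss 1.0
top red_mark [451.6 171.8] 0.42 angle 0.615 miss 1.6
```

View pics/s4.png

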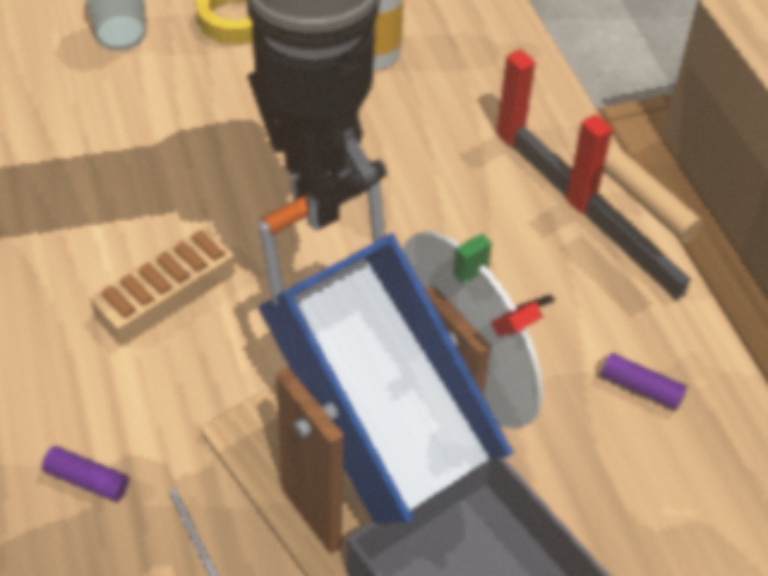

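The tray is empty and the pointer overlaps the red tab. I'll pin down the mark angle from the tab colours, using the green tab as the zero.

```bash
python3 - <<'E'
import cv2
from h import *
p=[.5916,-.1163,.3214]
for f,c in(("pics/side0.png","side"),("pics/top0.png","top")):
    hsv=cv2.cvtColor(cv2.imread(f),cv2.COLOR_BGR2HSV)
    for n,m,a0 in(("green",cv2.inRange(hsv,(45,110,40),(75,255,255)),0),("red",cv2.inRange(hsv,(0,190,90),(4,255,255))|cv2.inRange(hsv,(176,190,90),(180,255,255)),.6)):
        _,_,st,ce=cv2.connectedComponentsWithStats(m)
        q=proj(c,mark(p,a0));ok=[i for i in range(1,len(st)) if st[i,4]>15 and np.linalg.norm(ce[i]-q)<20]
        for i in ok:
            g=np.arange(-.25,1,.005);e=[np.linalg.norm(proj(c,mark(p,a))-ce[i]) for a in g];print(c,n,ce[i].round(1),st[i,4],g[np.argmin(e)].round(3),min(e).round(1),"exp",q.round(1))
E
```

```text
side green [377.  252.6] 52 -0.01 2.4 exp [379.1 251.3]
side red [397.5 281.7] 24 0.605 3.2 exp [400.1 279.9]
top green [421.1 186.2] 112 -0.02 3.1 exp [421.3 182.9]
top red [452.4 176.2] 61 0.605 2.8 exp [451.5 173.5]
```

```bash
python3 -m crank '[{"linear":[0,-0.0024,0.0037],"dr":[0,0,0],"hand":-1},{"linear":[0,-0.0024,0.0037],"dr":[0,0,0],"hand":-1},{"linear":[0,-0.0024,0.0037],"dr":[0,0,0],"hand":-1},{"linear":[0,-0.0024,0.0037],"dr":[0,0,0],"hand":-1},{"linear":[0,-0.0024,0.0037],"dr":[0,0,0],"hand":-1},{"linear":[0,-0.0024,0.0037],"dr":[0,0,0],"hand":-1},{"linear":[0,-0.0024,0.0037],"dr":[0,0,0],"hand":-1},{"linear":[0,-0.0024,0.0037],"dr":[0,0,0],"hand":-1},{"linear":[0,-0.0024,0.0037],"dr":[0,0,0],"hand":-1},{"linear":[0,-0.0024,0.0037],"dr":[0,0,0],"hand":-1}]'
python3 m.py pics/s5.png
python3 -m crank '[{"linear":[0,0,0],"dr":[0,0,0],"hand":-1},{"linear":[0,0,0],"dr":[0,0,0],"hand":-1},{"linear":[0,0,0],"dr":[0,0,0],"hand":-1},{"linear":[0,0,0],"dr":[0,0,0],"hand":-1},{"linear":[0,0,0],"dr":[0,0,0],"hand":-1},{"linear":[0,0,0],"dr":[0,0,0],"hand":-1}]'
```

```text
t: 6.75
eef_pos: [0.5634, -0.0381, 0.2635]
tool_rot: [0.114, -0.114, 0.699, -0.697]
contact_force: [-4.1, 7.6, 7.8]
gripper_width: 0.139
[ 0.56344067 -0.03813002  0.26352301] 0.139478816945649 [-4.1  7.6  7.8]
tcp angle 0.6126602537540448 rad 0.146373473618818
side pointer [402.8 275.4] 0.66 angle 0.56 miss 0.4
side pointer [427.6 454.3] 0.44 angle 0.995 miss 156.2
side red_mark [402.3 282. ] 0.73 angle 0.645 miss 1.0
top red_mark [453.2 172.3] 0.56 angle 0.65 miss 0.8
t: 7.55
eef_pos: [0.5634, -0.0381, 0.2635]
tool_rot: [0.114, -0.114, 0.699, -0.697]
contact_force: [-4.5, 6.9, 8.1]
gripper_width: 0.143
```

View pics/s5.png

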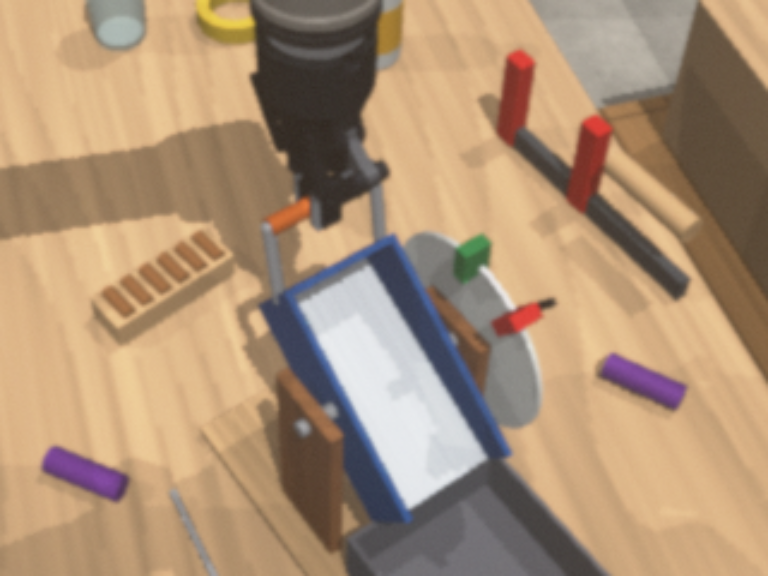

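```bash
python3 - <<'E'
import cv2
from h import *
p=[.5916,-.1163,.3214]
for e in([.5468,.0116,.1916],[.5634,-.0381,.2635]):
    r=np.array(e)+[0,0,.017]-w(p,(0,0,.16));y=-np.sin(p[2])*r[0]+np.cos(p[2])*r[1];print("tcp",np.arctan2(r[2],y)-np.arctan2(.05,.135))
cr=lambda u:((u-[180,150])*2.4).round(1)
for a in(-.03,0,.56,.6,.64,.68):
    print(a,"ptr tip",cr(proj("side",w(p,(.086,*rot(a,0,.115))))),"tab r115",cr(proj("side",w(p,(.089,*rot(a,0,.115))))),"r85",cr(proj("side",w(p,(.065,*rot(a,0,.085))))))
im=cv2.imread("pics/s5.png")[270:350,460:590];a=cv2.resize(im,None,fx=3,fy=3)
bot.read_camera("top");t=bot.read_camera("top")[150:210,400:500];b=cv2.resize(t,None,fx=4,fy=4)
o=np.zeros((480,400,3),np.uint8);o[:240,:390]=a;o[240:,:400]=b;cv2.imwrite("pics/z.png",cv2.resize(o,None,fx=1.25,fy=1.25))
E
```

```text
tcp -0.010333300459141992
tcp 0.6123385628794016
-0.03 ptr tip [486.6 220.1] tab r115 [490.  218.3] r85 [460.3 262.1]
0 ptr tip [489.8 223.2] tab r115 [493.2 221.3] r85 [462.6 264.4]
0.56 ptr tip [545.5 296.6] tab r115 [548.9 294.6] r85 [502.4 318.2]
0.6 ptr tip [548.9 302.7] tab r115 [552.3 300.7] r85 [504.8 322.6]
0.64 ptr tip [552.1 308.8] tab r115 [555.5 306.7] r85 [507.1 327. ]
0.68 ptr tip [555.2 314.9] tab r115 [558.5 312.9] r85 [509.3 331.4]
```

View pics/z.png

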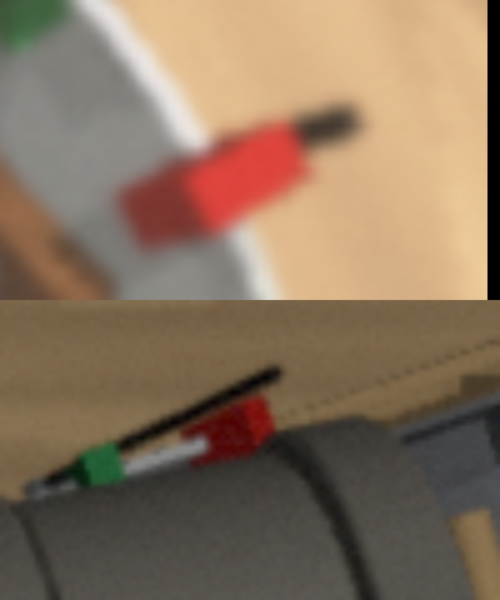

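The pointer lies along the tab, at about 0.60 against a mark of 0.605–0.645, well inside ±0.09. As insurance I nudge it 0.03 further, hold for a second, then swing back in the same way.

```bash
python3 -m crank '[{"linear":[0,-0.0022,0.0034],"dr":[0,0,0],"hand":-1},{"linear":[0,-0.0022,0.0034],"dr":[0,0,0],"hand":-1},{"linear":[0,-0.0022,0.0034],"dr":[0,0,0],"hand":-1},{"linear":[0,-0.0022,0.0034],"dr":[0,0,0],"hand":-1},{"linear":[0,-0.0022,0.0034],"dr":[0,0,0],"hand":-1},{"linear":[0,-0.0022,0.0034],"dr":[0,0,0],"hand":-1},{"linear":[0,-0.0022,0.0034],"dr":[0,0,0],"hand":-1},{"linear":[0,-0.0022,0.0034],"dr":[0,0,0],"hand":-1},{"linear":[0,-0.0022,0.0034],"dr":[0,0,0],"hand":-1},{"linear":[0,-0.0022,0.0034],"dr":[0,0,0],"hand":-1}]'
python3 -m crank '[{"linear":[0,0,0],"dr":[0,0,0],"hand":-1},{"linear":[0,0,0],"dr":[0,0,0],"hand":-1}]'
python3 - <<'E'
from h import *
p=[.5916,-.1163,.3214];s,R=tool()
im=bot.read_camera("side")
for n in("dowel1",): print([(d["xy"].round() if hasattr(d["xy"],"round") else d["xy"],round(d["score"],2)) for d in bot.place_of("side",n)[:6]])
for a in(.56,.48,.4,.32,.24,.16,.08,.0): print(a,R.inv().apply(handle(p,a)-[0,0,.017]-s["eef_pos"]).round(4))
E
```

```text
t: 8.48
eef_pos: [0.5644, -0.0409, 0.2658]
tool_rot: [0.114, -0.115, 0.699, -0.697]
contact_force: [-5.7, 8.2, 8.0]
gripper_width: 0.141
t: 8.65
eef_pos: [0.5644, -0.0409, 0.2658]
tool_rot: [0.115, -0.115, 0.699, -0.697]
contact_force: [-4.3, 9.0, 8.1]
gripper_width: 0.141
[([384.8, 411.1], 0.98), ([207.8, 415.8], 0.95), ([401.0, 424.6], 0.9), ([215.8, 347.1], 0.81), ([447.6, 305.3], 0.73), ([428.9, 454.1], 0.58)]
0.56 [-0.002   0.0087 -0.0077]
0.48 [-0.002   0.0162 -0.0165]
0.4 [-0.0021  0.0242 -0.0247]
0.32 [-0.0021  0.033  -0.0322]
0.24 [-0.0021  0.0423 -0.039 ]
0.16 [-0.0021  0.0521 -0.045 ]
0.08 [-0.0021  0.0623 -0.0502]
0.0 [-0.0022  0.073  -0.0546]
```

Three dowels are in the bin, at side (385,411), (401,425) and (429,454). I swing back to level now.

```bash
python3 -m crank '[{"linear":[0,0.0087,-0.0077],"dr":[0,0,0],"hand":-1},{"linear":[0,0.0162,-0.0165],"dr":[0,0,0],"hand":-1},{"linear":[0,0.0242,-0.0247],"dr":[0,0,0],"hand":-1},{"linear":[0,0.033,-0.0322],"dr":[0,0,0],"hand":-1},{"linear":[0,0.0423,-0.039],"dr":[0,0,0],"hand":-1},{"linear":[0,0.0521,-0.045],"dr":[0,0,0],"hand":-1},{"linear":[0,0.0623,-0.0502],"dr":[0,0,0],"hand":-1},{"linear":[0,0.073,-0.0546],"dr":[0,0,0],"hand":-1},{"linear":[0,0.073,-0.0546],"dr":[0,0,0],"hand":-1},{"linear":[0,0.073,-0.0546],"dr":[0,0,0],"hand":-1}]'
python3 -m crank '[{"linear":[0,0,0],"dr":[0,0,0],"hand":-1},{"linear":[0,0,0],"dr":[0,0,0],"hand":-1}]'
python3 m.py pics/s6.png
```

```text
t: 9.58
eef_pos: [0.5468, 0.0116, 0.1915]
tool_rot: [0.115, -0.115, 0.699, -0.696]
contact_force: [-3.0, 10.0, 2.4]
gripper_width: 0.143
t: 9.75
eef_pos: [0.5468, 0.0115, 0.1917]
tool_rot: [0.115, -0.115, 0.699, -0.696]
contact_force: [-3.6, 11.2, 1.9]
gripper_width: 0.143
[0.54679856 0.01149687 0.19170289] 0.14284053274860628 [-3.6 11.2  1.9]
tcp angle -0.009431778664481416 rad 0.14389792478314845
side pointer [381.6 249.6] 0.97 angle -0.015 miss 1.7
side red_mark [401.9 278.9] 0.46 angle 0.6 miss 2.0
top pointer [415.  175.4] 0.62 angle -0.055 miss 3.6
top pointer [484.4 213.7] 0.37 angle 0.995 miss 52.9
top red_mark [408.9 237.6] 0.6 angle -0.25 miss 49.4
top red_mark [449.3 171.4] 0.55 angle 0.56 miss 2.6
```

View pics/s6.png

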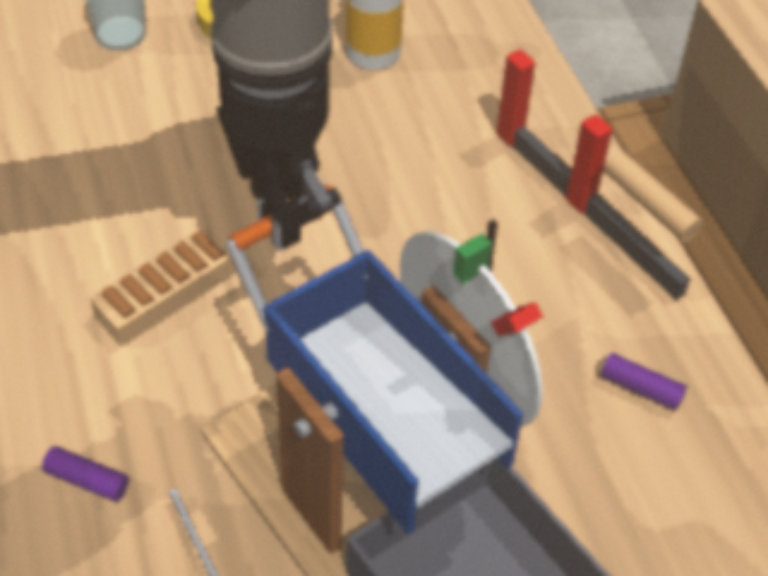

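The tray is back at its starting attitude, with the pointer at the green tab. I release to half opening and rise.

```bash
python3 -m crank '[{"linear":[0,0,0],"dr":[0,0,0],"hand":-0.6},{"linear":[0,0,0],"dr":[0,0,0],"hand":-0.3},{"linear":[0,0,0],"dr":[0,0,0],"hand":0},{"linear":[0,0,0],"dr":[0,0,0],"hand":0},{"linear":[0,-0.02,0],"dr":[0,0,0],"hand":0},{"linear":[0,-0.05,0],"dr":[0,0,0],"hand":0},{"linear":[0,-0.085,0],"dr":[0,0,0],"hand":0},{"linear":[0,-0.12,0],"dr":[0,0,0],"hand":0},{"linear":[0,-0.13,0],"dr":[0,0,0],"hand":0},{"linear":[0,-0.13,0],"dr":[0,0,0],"hand":0}]'
python3 m.py pics/s7.png; python3 - <<'E'
from h import *
import cv2
im=bot.read_camera("side");t=bot.read_camera("top")
cv2.imwrite("pics/f.png",np.hstack([cv2.resize(im[200:480,180:500],(400,350)),cv2.resize(t[100:380,270:590],(400,350))]))
p=[.5916,-.1163,.3214]
for c in("side","top"):
  print(c,[(np.round(d["xy"]).tolist(),round(d["score"],2)) for d in bot.place_of(c,"dowel1")[:7]])
  print([(n,np.round(bot.place_of(c,n)[0]["xy"]).tolist()) for n in("chisel","carving","tray_handle")])
E
```

```text
t: 10.88
eef_pos: [0.5497, 0.0071, 0.3245]
tool_rot: [-0.116, 0.111, -0.697, 0.699]
contact_force: [1.4, -0.2, -0.2]
gripper_width: 0.5
[0.54967423 0.00714584 0.3245286 ] 0.5001608141682141 [ 1.4 -0.2 -0.2]
tcp angle 0.5932722959126214 rad 0.22349197792085937
side pointer [385.6 247.6] 0.62 angle 0.015 miss 2.6
side red_mark [399.4 279.9] 0.49 angle 0.595 miss 0.6
side red_mark [386.  412.1] 0.19 angle 0.995 miss 113.2
top pointer [418.9 177.8] 0.83 angle -0.01 miss 0.1
top red_mark [451.5 173.8] 0.76 angle 0.6 miss 0.3
side [([451.0, 307.0], 0.95), ([400.0, 425.0], 0.85), ([208.0, 414.0], 0.73), ([426.0, 454.0], 0.61), ([216.0, 348.0], 0.57)]
[('chisel', [274.0, 400.0]), ('carving', [249.0, 273.0]), ('tray_handle', [297.0, 239.0])]
top [([526.0, 193.0], 0.94), ([495.0, 210.0], 0.88), ([479.0, 214.0], 0.77), ([378.0, 349.0], 0.67), ([390.0, 123.0], 0.61)]Traceback (most recent call last):
  File "<stdin>", line 8, in <module>
IndexError: list index out of range
```

View pics/f.png

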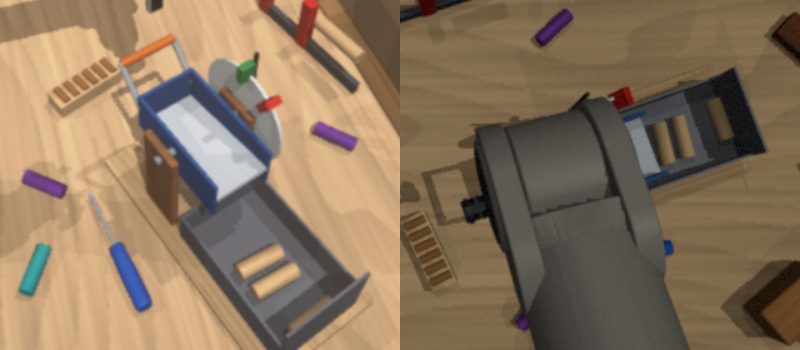

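All three dowels lie flat in the bin, the tray is level, the gripper is clear, and the chisel and block haven't moved. I'm handing in.

```bash
python3 -c "
from station import bot
print(bot.hand_in())"
```

```text
the job is handed in; nothing more can be done
None
```

I tipped the tray by its orange handle to the red mark, and all three dowels rolled into the bin. I then swung it back to level, let go and handed in at about 12 s; no verdict was reported.

- **At the mark:** I held the tray at about 0.61 rad and then about 0.64 rad, for over 2 s together. My estimates of the mark were 0.60–0.65 rad, so the pointer was inside the ±0.09 rad band and nowhere near the limit for swinging past. The networks disagreed a little: one side-camera pointer reading gave 0.56 rad, while the close-up picture and the arm's own position gave about 0.60.
- **Level:** After release the pointer read +0.015 rad (side camera) and -0.01 rad (top camera).
- **Dowels:** Both cameras showed all three lying flat in the bin. The side-camera detector listed only two of them in the last check, and the picture showed the third.
- **Other things:** The red mark read about 0.60 rad at the end, as at the start. The side camera found the chisel and carved block within about 3 pixels of where they were. The gripper was clear of everything, with wrist force near zero. In the top view the arm hid part of the scene and one network lookup came back empty, so these positions rest on the side camera.

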